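# Lock the bowl and lid of a food processor

## Robot

A 6-joint arm with a two-finger parallel gripper is mounted at the origin on the work surface. World frame = base frame: x ahead of the robot, y to its left, z up, the work surface at z = 0. Lengths are in m, angles in rad, forces in N, time in s.
With the tool pointing down it reaches from about 0.2 to 0.875 m from the base axis. Payload 3.4 kg.
Tool frame: the origin (TCP) lies between the finger pads; the fingertips stand 25 mm ahead of it and the grasp point (between the pads) lies 6 mm ahead of it (r.nose_length is the z of the fingertips in the tool frame, in m); z points along the fingers, x is the direction in which the jaws open and shut, and the axes are right-handed (so a half turn about z gives the same grasp; the last joint's range is limited). The gripper opens to 94 mm and grips with 3 to 60 N. Pads are 16 mm wide; open, the fingers measure 119 mm over their backs; the gripper's body (75 mm by 177 mm) begins 78 mm behind the grasp point.
Start: joints at [-0.121, 0.276, 1.505, -0, 1.361, -0.121], TCP at [0.575, -0, 0.23] pointing down, gripper open.
Joint ranges: [-2.89, 2.89], [-0.75, 2.08], [0.22, 2.7], [-1.18, 4.32], [0.11, 2.71], [-2.7, 2.7]. Speed limits (rad/s): [2.57, 2.57, 3.14, 3.14, 3.14, 3.14].

## Interface

Orientations are given as a unit quaternion [w, x, y, z].
In Python, from plant import r, gripper_to, inverse_kinematics, vision, models, telemetry gives the robot as it stands. Calls block until the motion is done:
- r.move_to(position, orientation): joint-space move of the TCP to a pose.
- r.move_l(position, rot=None, vel=0.15, guard=None): straight line of the TCP; rot=None keeps the orientation; vel is the mean speed in m/s. With guard (N) it stops when the force on the tool has changed by that much, and returns True; else False.
- r.movej(angles): joint-space move.
- gripper_to(opening, f_grip=None): finger opening in m; f_grip is the grip in N (None keeps the last); returns when the fingers have stopped.
- r.hold(seconds).
- inverse_kinematics(position, orientation): joint angles nearest the present ones, or None.
- vision.snapshot(name): name is "scene" or "side" or "wrist"; returns the picture (480x640x3 uint8, red, green, blue); there is no depth.
- vision.get_calibration(name): a dict with "fx", "fy", "cx", "cy" (pixels), "position" and "orientation" of the camera in the world. Camera axes: x right, y down, z forward; pixel columns grow to the right and rows downward; lengths in m; the calibration is good to about 2 mm. The wrist camera is an equidistant fisheye: a pixel r from the principal point sees the ray r / f radians off the axis. A picture is of the moment at which its call begins: read the wrist's pose just before it. get_calibration takes no time and is no camera call; for the wrist camera it gives the pose at the moment of the call.
A pose or a line that the arm cannot do raises r.PlanningError and nothing moves.
- r.sign_off(): hands the job in, once; it reports no verdict.
Trained networks look in the newest picture that a camera, given by its name, has taken for a name from the list of things; names that differ only in an ending like _2 or _b are one class to them, and where a whole thing is asked for, a point or a joint stands for the part that bears it (a point fixed in the world has none). Each returns a list of dicts, best first, with "score" (0 to 1); they miss things now and then, are a little off and sometimes report something else, mostly with a low value. They report only what shows in the picture. A call takes as long as a camera call.
- models.boxes_of(thing, camera): "at" ([x, y, z] in m, in world coordinates, good to about 4 mm: the middle of the surface that is visible of it).
- models.regions_of(thing, camera): "pixels" (480x640 bool, what is visible of it).
- models.mark_of(thing, camera): "at" ([x, y, z] in m, in world coordinates, good to about 4 mm: a listed point, or the origin of a listed thing).
Readings, each from a call of its own:
- telemetry.current_t(): time.
- telemetry.current_joints(): joint angles.
- telemetry.current_dq(): joint speeds.
- telemetry.current_joint_efforts(): joint torques, N m.
- telemetry.current_ee_pos(): TCP position.
- telemetry.current_tool_rot(): TCP orientation.
- telemetry.current_wrist_force(): force on the tool from outside, world axes, zero at the start.
- telemetry.current_torque(): the same for the moment, N m.
- telemetry.current_opening(): finger opening in m.
Only numpy, scipy, OpenCV 4.12 (cv2) and the standard library are available. Lean on these libraries where they do the work, as an engineer would, in place of code of your own. Each camera call takes 0.05 s, during which the arm holds its last target. There are 200 camera calls.

## Task

The food processor's bowl and lid have only been set on loosely. With a fingertip, first push the bowl round by its blue handle, clockwise seen from above, until the bowl is fully home against its stop; then push the lid round the same way by its orange tab until the lid is fully home too, with the tab in the slot of the motor tower. Do not lift the machine or shove it along the table, and leave the things standing around it undisturbed.

Things in the scene. Friction and masses are not known exactly. Their poses are not given: they have to be found in the camera images.
- axis (a point): point on the vertical turning axis shared by bowl and lid, 190 mm above the table, level with the tower's top, the highest part of the machine. The clear lid's flat top is at 178 mm, a low white cap in its middle reaches 187 mm. Axes as for processor
- handle (a point): point in the upper part of the bowl's blue handle, 112 mm from the axis, 145 mm above the table. A D-shaped grip standing out radially to 123 mm from the axis, 22 mm thick (across the radius), top at 155 mm, underside at 66 mm height. With the bowl home it stands 215 deg (counterclockwise from above) from the machine's x axis, over an orange mark on the base's rim
- bowl (a joint): how far the bowl still is from home, rad: 0 = fully home against its stop, up to 0.78 = loose; turning it clockwise (seen from above) lowers it. Turning takes about 2.5 N at the handle, and stays where it is left. The lid rides round with the bowl
- tab (a point): centre of the lid's orange tab, 105 mm from the axis, 168 mm above the table. A flat bar standing out radially from the lid's rim (80 mm from the axis) to 122 mm, 24 mm wide (across the radius), 161 to 176 mm high up; free air beneath. With bowl and lid home it stands 115 deg from the machine's x axis, its clockwise half in the tower's slot, its other half free
- lid (a joint): how far the lid still is from home on the bowl, rad (measured relative to the bowl): 0 = fully home, up to 0.62 = loose; turning the lid clockwise (seen from above) lowers it. About 1.5 N at the tab turn it, and it stays where it is left
- processor: white food processor, free on rubber feet, 3.9 kg in all; origin on the bowl's axis at table height. Round base 184 mm across, clear bowl 152 mm across. Motor tower on its +y side: x -50 to 50, y 92 to 200 mm, 190 mm high. The slot for the lid's tab is in the tower's -x face near the bowl, 158 to 180 mm up; an orange dot on the tower's top marks it
- tumbler: drinking glass, 68 mm across, 85 mm tall, standing to the machine's -x side; origin under its centre; bystander
- oil: amber oil bottle with a green cap, 60 mm across, 190 mm tall; origin under its centre; bystander
- spice: small spice jar with a red lid, 44 mm across, 75 mm tall; origin under its centre; bystander
- eggs: steel tray 110 x 160 mm with six eggs, 60 mm tall; origin under its centre; bystander

How it is judged:
On the way, in this order (a step that is already met when the one before it is completed fails the run):
1. the bowl is turned fully home (value of joint bowl below 0.05 rad), for 0.1 s.
2. the lid is turned fully home, the bowl staying home (value of joint each of lid, bowl below 0.05 rad), for 0.2 s.
At the end, for the whole second after the job is handed in: Bowl and lid are both within 0.05 rad (3 deg) of their stops and at rest; the machine stands upright within 30 mm of where it stood, and the glass, bottle, jar and egg tray within 20 mm of where they stood (all of step 2 and velocity of joint bowl between -0.05 and 0.05 rad/s and velocity of joint lid between -0.05 and 0.05 rad/s and distance of processor from where it was at the start of the episode below 0.03 m and angle between processor's own z axis and vertical below 0.05 rad and distance of each of tumbler, oil, spice, eggs from where it was at the start of the episode below 0.02 m); the robot touches nothing.
It fails at once if the machine is lifted or tipped (height (world z) of processor above 0.012 m or angle between processor's own z axis and vertical above 0.1 rad).
It fails at once if the machine is shoved more than 30 mm along the table (distance of processor from where it was at the start of the episode above 0.03 m).
It fails at once if a bystander is moved, lifted or knocked over (distance of any of tumbler, oil, spice, eggs from where it was at the start of the episode above 0.02 m or angle between any of tumbler, oil, spice, eggs's own z axis and vertical above 0.3 rad).
It also fails if it takes over 48 s, if anything falls off the work surface, if the arm or the gripper's body presses on something with over 40 N, if the wrist force passes 120 N, or if a joint passes its speed limit or range.

## Working session

There is one attempt and no reset: what is moved stays moved. The work goes in short steps, each a Python script; the robot and the scene stay as the last script left them, time stands still between calls to the robot, and variables do not carry over. Pictures are saved under pics/ and viewed, about 8 in all and at most 12, crops included, and the job is handed in when it is done.

```bash
ls; mkdir -p pics
python3 - <<'E'
from plant import r, vision, models, telemetry
import cv2, numpy as np
for c in ("scene","side"):
    im=vision.snapshot(c); cv2.imwrite(f"pics/{c}0.png",im[:,:,::-1])
    print(c,vision.get_calibration(c)["position"])
    for n in ("axis","handle","tab","processor","tumbler","oil","spice","eggs"):
        print(n,[(np.round(d["at"],3).tolist(),round(d["score"],2)) for d in models.mark_of(n,c)[:2]])
print(telemetry.current_t(), r.nose_length)
E
```

```text
pics
scene [ 0.76623274 -0.26023986  1.02557313]
axis [([0.577, -0.056, 0.191], 0.85)]
handle [([0.55, -0.166, 0.147], 0.63)]
tab [([0.47, -0.052, 0.171], 0.71)]
processor []
tumbler [([0.405, 0.006, 0.001], 0.85)]
oil [([0.746, -0.172, -0.002], 0.75)]
spice [([0.488, -0.222, -0.003], 0.67)]
eggs [([0.767, 0.028, -0.001], 0.85)]
side [ 0.76009395 -0.19338167  0.93379938]
axis [([0.575, -0.059, 0.188], 0.79)]
handle [([0.549, -0.168, 0.145], 0.96)]
tab [([0.479, -0.045, 0.169], 0.66)]
processor []
tumbler [([0.404, 0.004, 0.009], 0.65), ([0.55, -0.167, 0.144], 0.16)]
oil [([0.741, -0.169, 0.001], 0.95)]
spice [([0.485, -0.218, 0.001], 0.75)]
eggs [([0.763, 0.027, -0.003], 0.87)]
0.9 0.025
```

View pics/scene0.png

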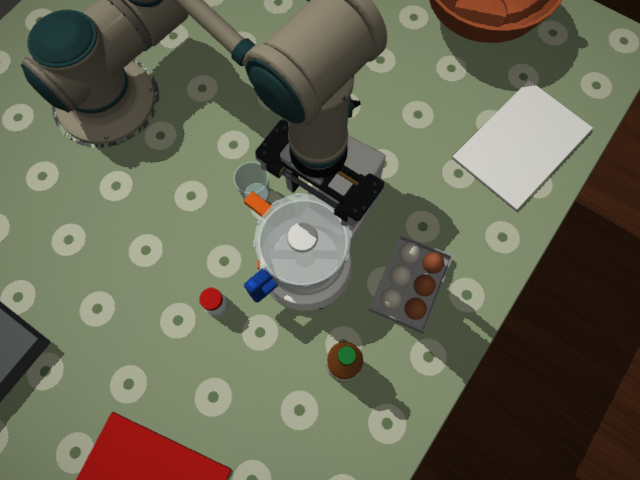

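View pics/side0.png

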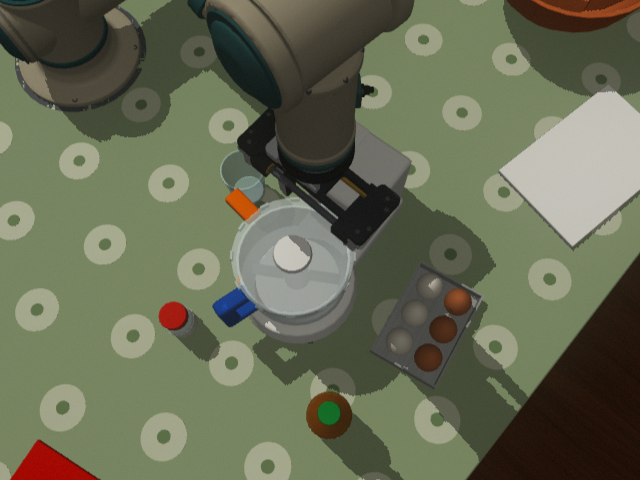

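The pictures show the blue handle at about (260,285) in scene and (233,308) in side. The orange tab is at (257,204) and (241,205), and the tumbler, jar, bottle and eggs all stand clear of the push arcs. The arm hides the tower, so I'll close the gripper, stage beside the handle on its counterclockwise side, and look again.

```bash
cat > h.py <<'E'
from plant import r, gripper_to, inverse_kinematics, vision, models, telemetry
import cv2, numpy as np
from scipy.spatial.transform import Rotation as R
A=np.array([0.576,-0.0575])
def q(yaw):
    x=(R.from_euler('z',yaw,degrees=True)*R.from_euler('x',180,degrees=True)).as_quat(); return [x[3],x[0],x[1],x[2]]
def pose(ang,rad,z,off=0):
    """TCP position at angle ang (deg) & radius about axis, shifted off m along ccw tangent"""
    a=np.radians(ang); p=A+rad*np.array([np.cos(a),np.sin(a)])+off*np.array([-np.sin(a),np.cos(a)])
    return [p[0],p[1],z]
def at(n,c): return [(np.round(d["at"],3).tolist(),round(d["score"],2)) for d in models.mark_of(n,c)[:1]]
def st(): print("t",round(telemetry.current_t(),2),"p",np.round(telemetry.current_ee_pos(),4),"F",np.round(telemetry.current_wrist_force(),1))
E
python3 - <<'E'
from h import *
print(telemetry.current_tool_rot())
gripper_to(0.0)
p=pose(256,0.108,0.26,0.034)
for y in (76,256):
    print(y,inverse_kinematics(p,q(y)))
y=76
r.move_to(p,q(y)); st()
for c in ("scene","side","wrist"):
    im=vision.snapshot(c); cv2.imwrite(f"pics/{c}1.png",im[:,:,::-1])
    for n in ("axis","handle","tab","processor"): print(c,n,at(n,c))
E
```

```text
[ 5.77348518e-06  9.99999998e-01 -1.84009487e-06  5.52361046e-05]
76 [-0.39913718  0.31090005  1.38135663  0.          1.44933597 -1.72558741]
256 [-3.99137179e-01  3.10900055e-01  1.38135663e+00 -4.44089210e-16
  1.44933597e+00  1.41600524e+00]
t 3.74 p [ 0.5828 -0.1702  0.2599] F [0.2 0.1 0. ]
scene axis [([0.575, -0.054, 0.185], 0.63)]
scene handle [([0.547, -0.167, 0.148], 0.95)]
scene tab [([0.475, -0.052, 0.169], 0.94)]
scene processor []
side axis [([0.576, -0.058, 0.19], 0.96)]
side handle [([0.551, -0.168, 0.143], 0.69)]
side tab [([0.478, -0.045, 0.17], 0.75)]
side processor []
wrist axis [([0.575, -0.058, 0.188], 0.73)]
wrist handle [([0.549, -0.165, 0.148], 0.64)]
wrist tab [([0.474, -0.046, 0.166], 0.73)]
wrist processor []
```

View pics/side1.png

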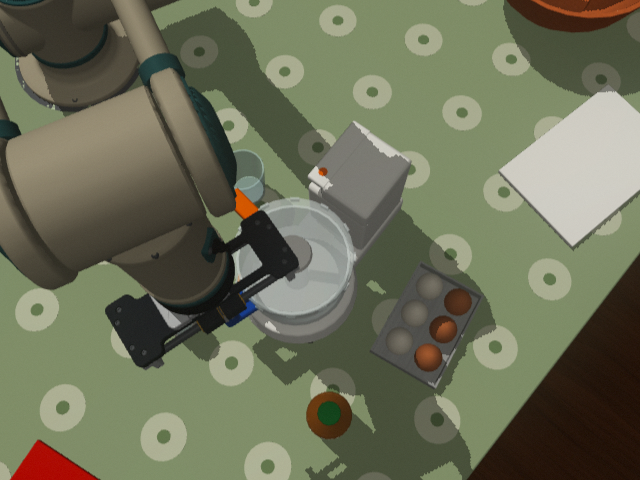

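View pics/wrist1.png

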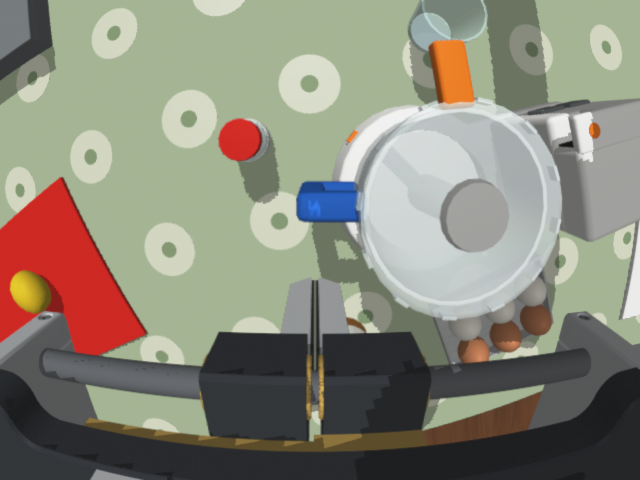

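The side view now shows the tower top with corners near (357,122), (411,160) and (366,218), and the dot at (323,172). The fingertip is beside the handle with a clear way down. The base's orange mark shows in the wrist view at (351,137). Next I'll compute the machine's yaw from these.

Run:
```python
from h import *
c=vision.get_calibration("side")
w=c["orientation"]; M=R.from_quat([w[1],w[2],w[3],w[0]])
def px(u,v,z):
    d=M.apply([(u-c["cx"])/c["fx"],(v-c["cy"])/c["fy"],1]); p=c["position"]; return (p+d*(z-p[2])/d[2])[:2]
P={k:px(*v,0.19) for k,v in dict(BL=(357,122),BR=(411,160),FR=(366,218),dot=(323,172)).items()}
for k,p in P.items(): print(k,p.round(4),"rel axis r,ang",np.linalg.norm(p-A).round(3),np.degrees(np.arctan2(*(p-A)[::-1])).round(1))
d=P["BR"]-P["BL"]; print("x-axis yaw",np.degrees(np.arctan2(d[1],d[0])),np.linalg.norm(d))
d=P["BR"]-P["FR"]; print("y-axis-90",np.degrees(np.arctan2(d[1],d[0]))-90,np.linalg.norm(d))
# wrist mark of base rim
c=vision.get_calibration("wrist"); w=c["orientation"]; M=R.from_quat([w[1],w[2],w[3],w[0]])
x,y=351-c["cx"],137-c["cy"]; rr=np.hypot(x,y); th=rr/c["fx"]
d=M.apply([np.sin(th)*x/rr,np.sin(th)*y/rr,np.cos(th)])
for z in (0.03,0.045,0.06):
    p=(c["position"]+d*(z-c["position"][2])/d[2])[:2]-A; print("mark z",z,np.linalg.norm(p).round(3),np.degrees(np.arctan2(p[1],p[0])).round(1)%360)
```

```text
BL [0.5211 0.1368] rel axis r,ang 0.202 105.8
BR [0.612  0.1414] rel axis r,ang 0.202 79.7
FR [0.6203 0.0391] rel axis r,ang 0.106 65.4
dot [0.5356 0.0507] rel axis r,ang 0.116 110.5
x-axis yaw 2.9266208078831637 0.09102843575799092
y-axis-90 4.605288761193165 0.10261759129763104
mark z 0.03 0.087 220.0
mark z 0.045 0.088 220.8
mark z 0.06 0.089 221.5
```

Run:
```python
from h import *
print("down",r.move_l(pose(256,0.108,0.145,0.034),guard=5)); st()
for a in (256,248,240,232,225,220,217,215,213):
    h=r.move_l(pose(a,0.108,0.145,0.019),rot=q(a-180),vel=0.06,guard=7); print(a,h); st()
    if h: break
p=telemetry.current_ee_pos()[:2]-A; print("finger ang",np.degrees(np.arctan2(p[1],p[0]))%360)
for c in ("side","wrist"):
    im=vision.snapshot(c); cv2.imwrite(f"pics/{c}2.png",im[:,:,::-1])
    for n in ("axis","handle","tab"): print(c,n,at(n,c))
```

```text
down False
t 5.41 p [ 0.5836 -0.1708  0.1459] F [ 0.4 -0.3  0.9]
256 False
t 5.81 p [ 0.5688 -0.1675  0.146 ] F [ 1.6 -2.2  0.8]
248 False
t 6.22 p [ 0.5546 -0.1654  0.146 ] F [ 3.7 -3.2  2. ]
240 False
t 6.62 p [ 0.5397 -0.1611  0.146 ] F [ 4.4 -2.8  3.7]
232 False
t 7.03 p [ 0.5256 -0.1548  0.1459] F [ 3.6 -2.   3.9]
225 False
t 7.41 p [ 0.5141 -0.1478  0.1458] F [ 3.6 -2.8  3.7]
220 False
t 7.72 p [ 0.5064 -0.142   0.1457] F [ 4.4 -2.4  4.1]
217 False
t 7.97 p [ 0.5025 -0.1404  0.1457] F [ 5.1 -7.6  2. ]
215 False
t 8.22 p [ 0.4996 -0.1394  0.1457] F [  3.2 -11.3   2.3]
213 False
t 8.47 p [ 0.4961 -0.1379  0.1457] F [  1.2 -15.8   2.6]
finger ang 225.15062974213023
side axis [([0.571, -0.055, 0.191], 0.68)]
side handle [([0.48, -0.125, 0.145], 0.67)]
side tab [([0.503, 0.02, 0.168], 0.75)]
wrist axis [([0.569, -0.054, 0.191], 0.84)]
wrist handle [([0.482, -0.122, 0.149], 0.58)]
wrist tab [([0.498, 0.019, 0.17], 0.97)]
```

The force rose sharply past 217 deg, so the bowl has reached its stop. The machine may have shifted by about 5 mm. I'll back off, stage by the tab and look again.

Run:
```python
from h import *
p=telemetry.current_ee_pos(); a=np.radians(218)
b=[p[0]-0.015*np.sin(a),p[1]+0.015*np.cos(a)]
b=[p[0]+0.012,p[1]-0.015]
r.move_l([*b,p[2]],vel=0.08); r.move_l([*b,0.26],vel=0.2); st()
p=pose(137,0.103,0.26,0.04); y=137-180
print(inverse_kinematics(p,q(y)))
r.move_to(p,q(y)); st()
for c in ("scene","side","wrist"):
    im=vision.snapshot(c); cv2.imwrite(f"pics/{c}3.png",im[:,:,::-1])
    for n in ("axis","handle","tab","tumbler","spice"): print(c,n,at(n,c))
```

```text
t 10.04 p [ 0.5073 -0.1522  0.259 ] F [-0.2 -0.7  0.4]
[-1.81900594e-01  1.05094723e-01  1.65284108e+00 -4.44089210e-16
  1.38365685e+00  5.68590984e-01]
t 11.44 p [ 0.4732 -0.0167  0.2594] F [ 0.1 -0.4 -0.3]
scene axis []
scene handle [([0.482, -0.123, 0.148], 0.8)]
scene tab [([0.492, 0.013, 0.169], 0.7)]
scene tumbler [([0.745, -0.171, -0.001], 0.58)]
scene spice [([0.488, -0.22, -0.002], 0.62)]
side axis [([0.574, -0.058, 0.192], 0.81)]
side handle [([0.483, -0.124, 0.143], 0.56)]
side tab [([0.5, 0.016, 0.169], 0.96)]
side tumbler [([0.406, 0.004, 0.001], 0.73)]
side spice [([0.489, -0.218, -0.001], 0.97)]
wrist axis [([0.571, -0.054, 0.192], 0.85)]
wrist handle [([0.482, -0.12, 0.148], 0.58)]
wrist tab [([0.498, 0.018, 0.167], 0.75)]
wrist tumbler [([0.406, 0.008, -0.0], 0.93)]
wrist spice [([0.487, -0.217, -0.002], 0.97)]
```

View pics/wrist3.png

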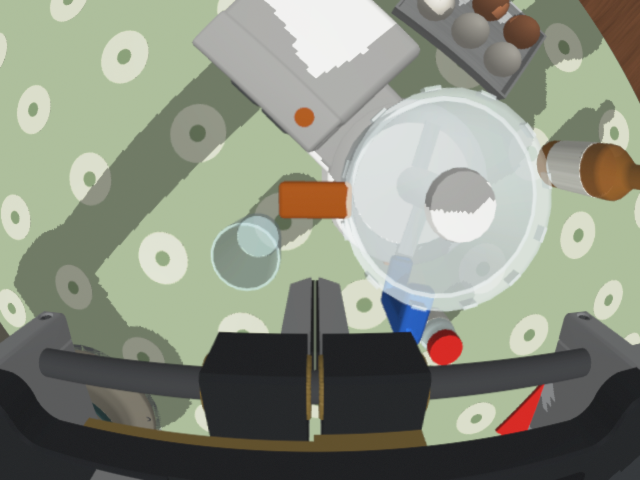

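View pics/scene3.png

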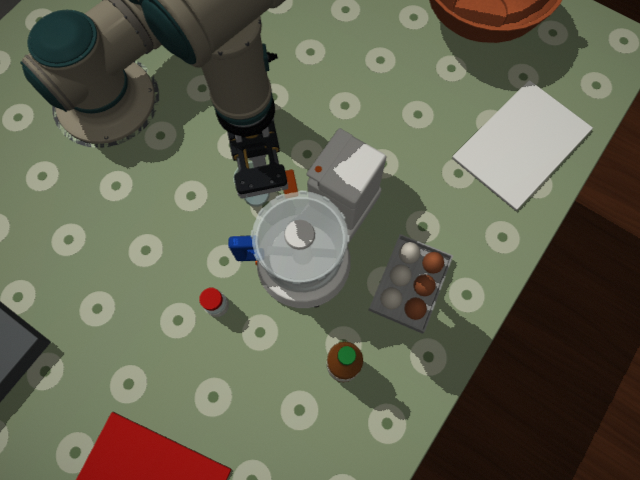

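In both pictures the handle sits over the base mark and the tab, at (313,200) in the wrist view, is free with the finger on its counterclockwise side. The tower's near corner is at (312,150) and the dot at (304,117). The bystanders haven't moved. I'll recheck the yaw from the tower edges, then push the tab.

```bash
sed -i 's/^A=.*/A=np.array([0.572,-0.056])/' h.py
python3 - <<'E'
from h import *
c=vision.get_calibration("wrist"); w=c["orientation"]; M=R.from_quat([w[1],w[2],w[3],w[0]])
def px(u,v,z):
    x,y=u-c["cx"],v-c["cy"]; rr=np.hypot(x,y); th=rr/c["fx"]
    d=M.apply([np.sin(th)*x/rr,np.sin(th)*y/rr,np.cos(th)]); return (c["position"]+d*(z-c["position"][2])/d[2])[:2]
f,b,g=px(312,150,.19),px(194,43,.19),px(419,48,.19)
for n,d,k in (("y",b-f,90),("x",g-f,0)): print(n,np.degrees(np.arctan2(d[1],d[0]))-k,np.linalg.norm(d))
print("corner rel",f-A)
print("down",r.move_l(pose(137,0.103,0.175,0.038),guard=5)); st()
f0=np.array(telemetry.current_wrist_force())
for a in (136,130,125,122,120,118.5,117,115.5,114,112.5,111,109.5):
    h=r.move_l(pose(a,0.103,0.175,0.020),rot=q(a-180),vel=0.05,guard=8)
    F=np.linalg.norm((np.array(telemetry.current_wrist_force())-f0)[:2]); print(a,h,F.round(1)); st()
    if h or F>9: break
for cm in ("side","wrist"):
    im=vision.snapshot(cm); cv2.imwrite(f"pics/{cm}4.png",im[:,:,::-1])
    for n in ("axis","handle","tab"): print(cm,n,at(n,cm))
E
```

```text
y 2.937683020070139 0.10138470209688569
x 2.2906660822900857 0.09277534304498881
corner rel [-0.05015396  0.09410415]
down False
t 13.06 p [ 0.4714 -0.0137  0.1756] F [-0.3 -0.1  0.7]
136 False 0.5
t 13.61 p [0.4843 0.0015 0.175 ] F [-0.  -0.5  0.7]
130 False 0.9
t 13.97 p [0.4905 0.0101 0.1749] F [ 0.6  0.3 -0.3]
125 False 1.1
t 14.31 p [0.4965 0.0169 0.1749] F [ 0.8  0.2 -0.6]
122 False 0.9
t 14.57 p [0.5003 0.0207 0.1749] F [-1.1  0.4  0.5]
120 False 0.3
t 14.82 p [0.5029 0.0231 0.1749] F [-0.4 -0.3  0.6]
118.5 False 1.1
t 15.07 p [0.5051 0.0249 0.1749] F [-1.2 -0.5 -1.1]
117 False 3.9
t 15.32 p [0.5067 0.0263 0.1749] F [-3.4 -2.4  1.3]
115.5 False 10.8
t 15.57 p [0.5066 0.0266 0.1749] F [-9.  -6.3  5.3]
side axis [([0.572, -0.058, 0.189], 0.9)]
side handle [([0.481, -0.122, 0.144], 0.96)]
side tab [([0.528, 0.041, 0.169], 0.88)]
wrist axis [([0.569, -0.055, 0.191], 0.98)]
wrist handle [([0.482, -0.118, 0.148], 0.95)]
wrist tab [([0.526, 0.041, 0.169], 0.59)]
```

The lid stopped hard at about 116.5 deg; home is about 117.6 at the measured yaw of 2.6 deg. Now I'll retreat and verify.

Run:
```python
from h import *
r.move_l(pose(122,0.110,0.175,0.035),vel=0.08); p=telemetry.current_ee_pos()
r.move_l([p[0],p[1],0.27],vel=0.15)
r.move_l([0.43,-0.02,0.30],vel=0.2); st()
for c in ("scene","side","wrist"):
    im=vision.snapshot(c); cv2.imwrite(f"pics/{c}5.png",im[:,:,::-1])
    for n in ("axis","handle","tab","tumbler","oil","spice","eggs"): print(c,n,at(n,c))
```

```text
t 17.76 p [ 0.4301 -0.0199  0.2996] F [-0.2  0.8 -0.3]
scene axis []
scene handle [([0.48, -0.123, 0.146], 0.81)]
scene tab [([0.526, 0.036, 0.169], 0.75)]
scene tumbler [([0.406, 0.004, 0.001], 0.74)]
scene oil [([0.744, -0.172, -0.001], 0.66)]
scene spice [([0.486, -0.221, -0.004], 0.7)]
scene eggs [([0.765, 0.026, 0.0], 0.7)]
side axis [([0.571, -0.058, 0.189], 0.79)]
side handle [([0.48, -0.123, 0.144], 0.8)]
side tab [([0.529, 0.039, 0.168], 0.79)]
side tumbler [([0.406, 0.004, 0.0], 0.88)]
side oil [([0.745, -0.172, 0.001], 0.68)]
side spice [([0.74, -0.17, -0.003], 0.69)]
side eggs [([0.764, 0.021, 0.0], 0.73)]
wrist axis [([0.57, -0.055, 0.19], 0.88)]
wrist handle [([0.481, -0.121, 0.148], 0.79)]
wrist tab [([0.529, 0.04, 0.166], 0.63)]
wrist tumbler [([0.403, 0.01, 0.004], 0.75)]
wrist oil [([0.486, -0.12, 0.148], 0.63)]
wrist spice [([0.488, -0.22, 0.001], 0.56)]
wrist eggs []
```

View pics/wrist5.png

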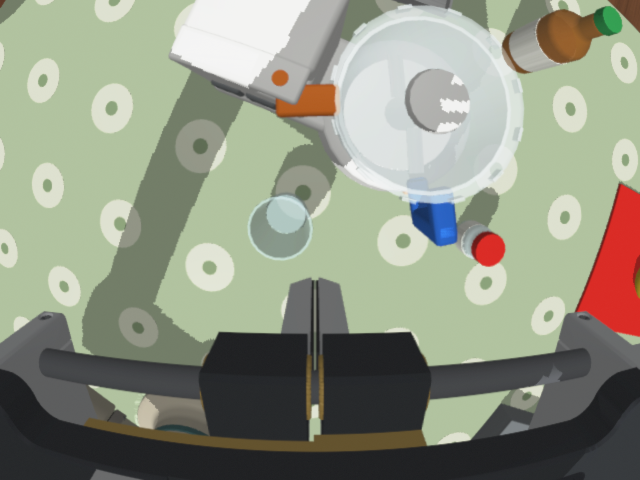

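View pics/side5.png

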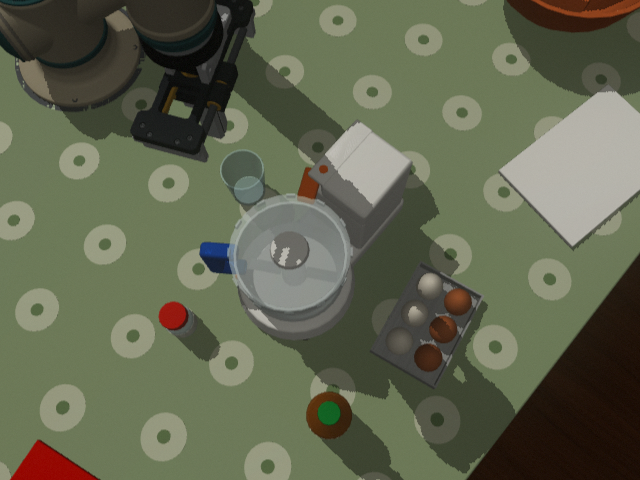

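The tab at (306,100) in the wrist view is half inside the tower's slot beside the dot. The handle stands over the base mark, and nothing else has moved. The robot is clear, so I'm handing in.

```bash
python3 -c "
from h import *
r.sign_off(); st()"
```

```text
the job is handed in; nothing more can be done
the job is handed in; nothing more can be done
```

The bowl and then the lid were each pushed clockwise with the closed fingertip until they met a hard stop. I then moved the arm clear and handed the job in at about 18 s; no verdict was reported.

- **Bowl:** it stopped with the force on the finger rising to about 16 N. The handle ended at about 216 deg. Home should be about 217.6 deg, from the machine's measured yaw of about 2.6 deg (single readings 1.8 to 5.5 deg).
- **Lid:** it stopped with about 11 N on the finger. The finger position put the tab at about 116.5 deg. The networks put it at about 114 deg, slightly past the expected 117.6 deg, which is within their roughly 4 mm error. The last pictures show the tab half inside the tower's slot.
- **Machine:** it slid about 5 mm, mostly because I kept pushing the bowl after it reached its stop. The 7 N guard did not trip there because the force built up over several short moves. The limit is 30 mm.
- **Bystanders:** all four read within a few mm of where they stood. Three readings put something in the wrong place (tumbler and spice once each at the bottle, oil once at the handle); I discounted them because the other cameras and the pictures showed the true positions.

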